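# Close up the reagent rack and flag the bottle to reorder

## Task

Put the reagent rack in order: stand the bottle left out to the right of the rack in its empty bay and push all three bottles back against the backboard in a neat row, then swing the retaining bar down into its keeper. Then hang the yellow reorder rider astride the bar, squarely in front of the rack's blue-capped bottle. Do not tip a bottle over, and leave the beaker and the timer where they stand.

Things in the scene. Friction and masses are not known exactly. Their poses are not given: they have to be found in the camera images.
- rack: White sheet-metal rack fixed to the worktop, no raised floor (bottles stand on z = 0). Origin on the worktop; x to its back, y left. Backboard 84 mm high, front face at x = 61 mm. Cheeks at y = +-120, 72 mm high, x -28 to 64. Wire dividers at y = +-40, 62 mm high, back to x = -12, make 3 bays 75 mm wide centred on y = 80, 0, -80. A bottle fully home has its axis at x = 61 mm minus its radius.
- bar (a joint): Hinge of the retaining bar, a steel rod 12 mm thick, swinging in the rack's plane x = -60 mm. 0 rad: down, level across the front, axis 85 mm above the worktop, end in the keeper on the right cheek. It grows as the bar swings up: 1.57 upright over the left cheek, beyond that leaning out to the left. The stiff hinge holds it where it is left.
- bar_pivot (a point): The bar's hinge on the left cheek: rack x = -60, y = 140, z = 85 mm; the pin runs along the rack's x. Axes as the rack's. Steel ears stand 9.5 mm in front of and behind the bar here and at the keeper (y = -140), up to 104 mm high; flat arms at y = +-124 (46 to 72 mm high) carry them.
- bar_knob (a point): Centre of the black ball, 26 mm in diameter, at the bar's free end, 297 mm from the hinge.
- bottle_blue: Brown reagent bottle with a blue screw cap, 68 mm in diameter, 146 mm tall; the cap is 38 mm wide and fills heights 122 to 146 mm. This is the one to be reordered. Origin at the centre of its underside, z along its axis.
- bottle_red: Brown reagent bottle with a red screw cap, 67 mm in diameter, 157 mm tall; the cap is 37 mm wide and fills heights 131 to 157 mm. Origin at the centre of its underside, z along its axis.
- bottle_green: Short clear bottle with a green screw cap, 63 mm in diameter, 111 mm tall; the cap is 54 mm wide and fills heights 93 to 111 mm. Origin at the centre of its underside, z along its axis.
- rider: Yellow rigid plastic reorder marker: a small tent with a grip on its ridge, standing on its two legs. Origin at the centre of its underside, y along the ridge, z up. 70 mm long (y), 57 mm wide over the feet (x), 95 mm high. The legs splay from a flat crown, underside 62.5 and top 67.5 mm above the feet; on it a grip 10 mm thick (x) and 54 mm long (y) rises to 95 mm.
- rider_saddle (a point): Centre of the underside of the rider's crown, 62.5 mm above its feet: the place that rests on top of the bar.
- beaker: Small glass beaker, 57 mm wide, 71 mm tall, a bystander. Origin at the centre of its underside.
- timer: White bench timer, 58 x 66 x 21 mm, a bystander. Origin at the centre of its underside.

How it is judged (in metres and radians):
On the way, in this order (a step that is already met when the one before it is completed fails the run):
1. all three bottles stand upright in the rack, one to a bay, back against the backboard (x of bottle_blue in the frame of rack between 0.017 and 0.04 m and y of bottle_blue in the frame of rack between -0.1 and 0.1 m and height (world z) of each of bottle_blue, bottle_red, bottle_green below 0.006 m and angle between each of bottle_blue, bottle_red, bottle_green's own z axis and vertical below 0.1 rad and x of bottle_red in the frame of rack between 0.0175 and 0.04 m and y of bottle_red in the frame of rack between -0.1 and 0.1 m and x of bottle_green in the frame of rack between 0.0195 and 0.04 m and y of bottle_green in the frame of rack between -0.1 and 0.1 m), for 0.2 s.
2. the bar is down in its keeper (value of joint bar below 0.06 rad), for 0.2 s.
3. the rider sits astride the bar in front of the blue-capped bottle (x of rider_saddle in the frame of rack between -0.07 and -0.05 m and height (world z) of rider_saddle between 0.086 and 0.096 m and angle between rider's own z axis and vertical below 0.2 rad and angle between the y axis of rider and the y axis of rack, either way round below 0.2 rad and ((y of bottle_blue in the frame of rack between 0.06 and 0.1 m and y of rider_saddle in the frame of rack between 0.06 and 0.1 m) or (y of bottle_blue in the frame of rack between -0.02 and 0.02 m and y of rider_saddle in the frame of rack between -0.02 and 0.02 m) or (y of bottle_blue in the frame of rack between -0.1 and -0.06 m and y of rider_saddle in the frame of rack between -0.1 and -0.06 m))), for 0.2 s.
At the end, for the whole second after the job is handed in: Bottles upright in the bays, each within 10 mm of touching the backboard; bar down (below 0.06 rad); rider astride the bar, crown on its top (+-5 mm), upright and in line with it within 0.2 rad, its middle within 20 mm of the middle of the blue-capped bottle's bay; all at rest (all of step 1 and all of step 3 and value of joint bar below 0.06 rad and linear speed of each of rider, bottle_blue, bottle_red, bottle_green below 0.02 m/s and angular speed of rider below 0.2 rad/s).
It fails at once if a bottle is tipped over (angle between any of bottle_blue, bottle_red, bottle_green's own z axis and vertical above 0.6 rad).
It fails at once if the beaker or the timer is moved more than 30 mm (distance of any of beaker, timer from where it was at the start of the episode above 0.03 m).
It also fails if it takes over 72 s, if anything falls off the work surface, if the arm or the gripper's body presses on something with over 40 N, if the wrist force passes 120 N, or if a joint passes its speed limit or range.

## Robot

A 7-joint arm with a two-finger parallel gripper is mounted at the origin on a cart in front of the work surface, level with it; the furniture and walls round the work are solid. World frame = base frame: x ahead of the robot, y to its left, z up, the work surface at z = 0. Lengths are in mm, angles in degrees, forces in N, time in s.
With the tool pointing down it reaches from about 350 to 900 mm from the base axis. Payload 7.2 kg.
Tool frame: the origin (TCP) lies between the finger pads; the fingertips stand 19 mm ahead of it and the grasp point (between the pads) is the TCP; z points along the fingers, x is the direction in which the jaws open and shut, and the axes are right-handed (so a half turn about z gives the same grasp; the last joint's range is limited). The gripper opens to 85 mm and grips with 20 to 120 N. Pads are 22 mm wide; open, the fingers measure 114 mm over their backs; the gripper's body (76 mm by 85 mm) begins 54 mm behind the grasp point. The pads swing forward as they close: fully open they stand 13 mm farther back than shut.
Start: joints at [62.269, 23.554, -0.728, 91.456, 0.321, 64.991, -4.71], TCP at [252.44, -571.754, 250.297] pointing down, gripper open.
Joint ranges: [-169.25, 169.25], [-16.82, 113.86], [-84.01, 82.57], [7.8, 145.47], [-59.2, 239.2], [7.22, 106.19], [-163.78, 163.78]. Speed limits (degrees/s): [136.94, 136.94, 172.46, 172.46, 180, 180, 180].

## Interface

Orientations are given as a 3x3 rotation matrix whose columns are the frame's x, y, z axes.
In Python, from bench import bot, hand, kinematics, eyes, close_job, monitor gives the robot as it stands. The module is installed in compiled form; this text tells all that it offers. Calls block until the motion is done:
- bot.move_ptp(position, orientation): joint-space move of the TCP to a pose.
- bot.move_l(position, velocity=150, frame=None, contact_N=None): straight line of the TCP; frame=None keeps the orientation; velocity is the mean speed in mm/s. With contact_N (N) it stops when the force on the tool has changed by that much, and returns True; else False.
- bot.move_joints(angles): joint-space move.
- hand.move_gripper(opening): finger opening in mm; the grip force is fixed at half the most; returns when the fingers have stopped.
- bot.sleep(seconds).
- kinematics.inverse_kinematics(position, orientation): joint angles nearest the present ones, or None.
- eyes.grab_frame(name): name is "scene" or "top" or "wrist"; returns (picture, depth): 420x560x3 uint8, red, green, blue; 420x560 float32, mm along the optical axis (not along the pixel's ray), 0 where there is no reading.
- eyes.get_calibration(name): a dict with "fx", "fy", "cx", "cy" (pixels), "eye" and "orientation" of the camera in the world. Camera axes: x right, y down, z forward; pixel columns grow to the right and rows downward; lengths in mm; the calibration is good to about 2 mm. A picture is of the moment at which its call begins: read the wrist's pose just before it. get_calibration takes no time and is no camera call; for the wrist camera it gives the pose at the moment of the call.
A pose or a line that the arm cannot do raises bot.PlanningError and nothing moves.
- close_job(): hands the job in, once; it reports no verdict.
Readings, each from a call of its own:
- monitor.current_time(): time.
- monitor.current_joints(): joint angles.
- monitor.current_qd(): joint speeds.
- monitor.current_joint_efforts(): joint torques, N m.
- monitor.current_eef_pos(): TCP position.
- monitor.current_eef_rot(): TCP orientation.
- monitor.current_ft_force(): force on the tool from outside, world axes, zero at the start.
- monitor.current_torque(): the same for the moment, N m.
- monitor.current_width(): finger opening in mm.
Only numpy, scipy, OpenCV 4.12 (cv2) and the standard library are available. Lean on these libraries where they do the work, as an engineer would, in place of code of your own. Each camera call takes 0.05 s, during which the arm holds its last target.

## Working session

There is one attempt and no reset: what is moved stays moved. The work goes in short steps, each a Python script; the robot and the scene stay as the last script left them, time stands still between calls to the robot, and variables do not carry over. Pictures are saved under pics/ and viewed, and the job is handed in when it is done.

```bash
mkdir -p pics; ls
python3 - <<'E'
from bench import bot, hand, kinematics, eyes, monitor
import cv2,numpy as np
for n in ["scene","top"]:
    p,d=eyes.grab_frame(n); c=eyes.get_calibration(n)
    cv2.imwrite(f"pics/{n}0.png",p[:,:,::-1]); np.savez(f"{n}0.npz",p=p,d=d,**c)
    print(n,c)
print(monitor.current_time(),monitor.current_eef_rot(),monitor.current_width())
E
```

```text
pics
scene {'fx': 394.0512414802484, 'fy': 394.0512414802484, 'cx': 281.41465515747825, 'cy': 201.89478941241973, 'eye': array([-51.7331924 , 568.01660725, 490.17635211]), 'orientation': array([[-0.68467943, -0.35459333,  0.63677127],
       [-0.72870333,  0.31585645, -0.60763983],
       [ 0.01433671, -0.88005584, -0.47465375]])}
top {'fx': 396.5535556807732, 'fy': 396.5535556807732, 'cx': 277.833949517045, 'cy': 211.73962517283834, 'eye': array([ 402.01841832,   45.94157245, 1055.49668928]), 'orientation': array([[ 0.01819904, -0.99285396,  0.11793981],
       [-0.99970158, -0.01999211, -0.014038  ],
       [ 0.01629555, -0.11764914, -0.99292152]])}
0.1 [[ 4.03973679e-01 -9.14770370e-01 -6.60559536e-04]
 [-9.14769489e-01 -4.03974209e-01  1.27286979e-03]
 [-1.43123259e-03  9.00538158e-05 -9.99998972e-01]] 85.21388131669863
```

View pics/scene0.png

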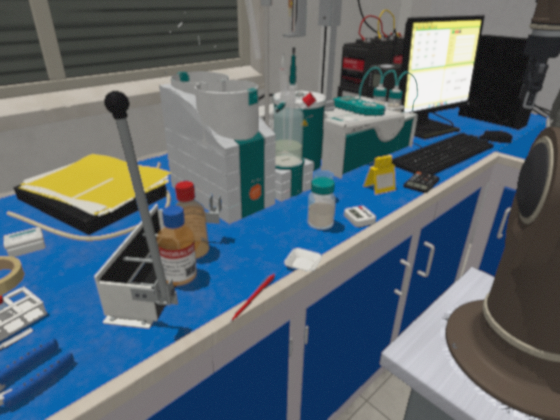

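View pics/top0.png

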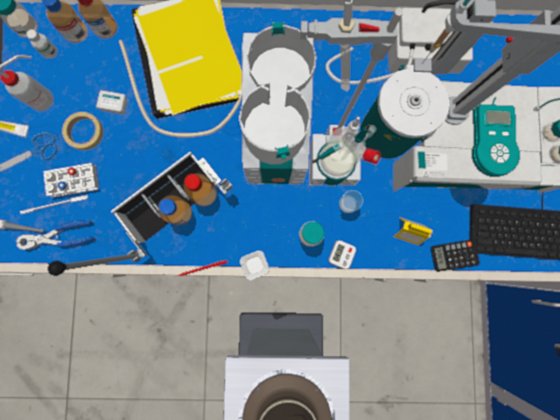

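The top view shows the rack at about (172,200), turned, with its back towards the upper left. Blue (172,212) is in the middle bay, red (200,190) in the right bay, and the left bay is empty. Green is at (312,235), the beaker at (350,203), the timer at (343,254) and the rider at (413,230). The bar leans left, with its knob at (57,268). I'll zoom in and measure.

```bash
cat > h.py <<'E'
import numpy as np,cv2
def load(f): return dict(np.load(f))
def ray(c,u,v):
    return c['orientation']@np.array([(u-c['cx'])/c['fx'],(v-c['cy'])/c['fy'],1.0])
def onz(c,u,v,z):
    r=ray(c,u,v); return c['eye']+r*(z-c['eye'][2])/r[2]
def pt(c,u,v,d): return c['eye']+ray(c,u,v)*d
def proj(c,P):
    q=c['orientation'].T@(np.asarray(P)-c['eye']); return np.array([c['fx']*q[0]/q[2]+c['cx'],c['fy']*q[1]/q[2]+c['cy']])
def cloud(c):
    d=c['d'];v,u=np.mgrid[:d.shape[0],:d.shape[1]]
    q=np.stack([(u-c['cx'])/c['fx']*d,(v-c['cy'])/c['fy']*d,d],-1)
    P=q@c['orientation'].T+c['eye']; P[d==0]=np.nan; return P
E
python3 - <<'E'
from h import *
for n in ['top','scene']:
    c=load(n+'0.npz'); P=cloud(c); h=cv2.cvtColor(c['p'],cv2.COLOR_RGB2HSV)
    m={'blue':(105,120,18,240),'red':(0,0,0,0)}
    H,S,V=h[...,0].astype(int),h[...,1],h[...,2]
    z=P[...,2]
    ok={'blue':(H>105)&(H<125)&(S>90)&(z>135)&(z<155),'red':((H<8)|(H>172))&(S>120)&(z>135)&(z<170),'green':(H>75)&(H<97)&(S>90)&(z>100)&(z<118),'yellow':(H>20)&(H<35)&(S>120)&(z>55)&(z<105)}
    for k,mm in ok.items():
        mm=mm&(P[...,0]<650)&(P[...,1]<700)
        nn,L,st,ce=cv2.connectedComponentsWithStats(mm.astype(np.uint8))
        for i in range(1,nn):
            if st[i,4]>25:
                q=P[L==i]; print(n,k,st[i],ce[i].round(1),np.nanmedian(q,0).round(1))
c=load('top0.npz')
im=c['p'][130:290,30:260,::-1]; cv2.imwrite('pics/z1.png',cv2.resize(im,None,fx=3.4,fy=3.4,interpolation=cv2.INTER_CUBIC))
im=c['p'][180:290,270:440,::-1]; cv2.imwrite('pics/z2.png',cv2.resize(im,None,fx=4,fy=4,interpolation=cv2.INTER_CUBIC))
c=load('scene0.npz')
im=c['p'][80:340,80:280,::-1]; cv2.imwrite('pics/z3.png',cv2.resize(im,None,fx=2.3,fy=2.3,interpolation=cv2.INTER_CUBIC))
E
```

```text
top blue [159 199  16  16 203] [166.5 206.1] [518.2 290.  145.5]
top red [184 174  17  17 223] [192.2 181.8] [573.9 231.5 155.9]
top green [261 175  29   2  52] [276.3 175.4] [603.1  37.4 112.2]
top green [302 222  22  22 377] [312.5 232.3] [466.9 -50.1 111.1]
top yellow [402 221  30  18 277] [416.5 229.5] [ 480.3 -312.7   70.8]
scene blue [163 205  21  16 260] [172.5 212.5] [509.5 294.1 145.9]
scene red [176 181  18  18 265] [184.7 189.4] [562.6 236.9 151.4]
scene green [346 130  30  15 158] [360.  136.9] [ 601.  -372.2  108.4]
scene green [241 168  23  15 159] [251.9 174.8] [601.8  41.1 109.6]
scene green [311 177  23  15 281] [322.3 183.7] [459.1 -44.4 111.6]
scene yellow [370 155  25  20 313] [382.4 164.7] [ 477.2 -313.1   71.8]
```

View pics/z1.png

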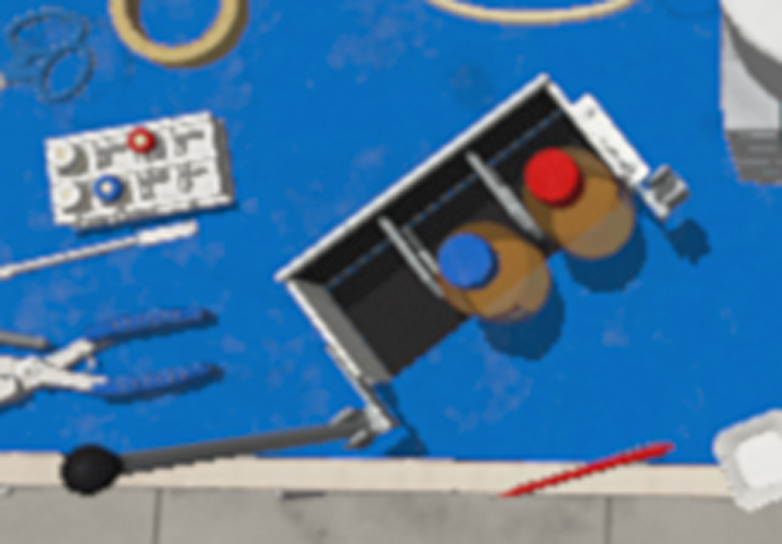

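View pics/z2.png

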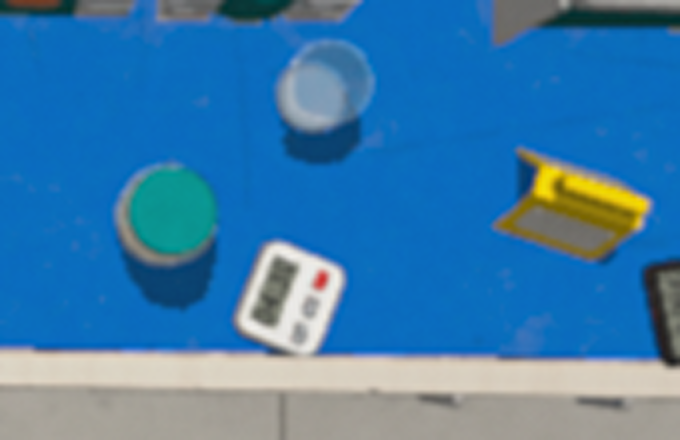

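View pics/z3.png

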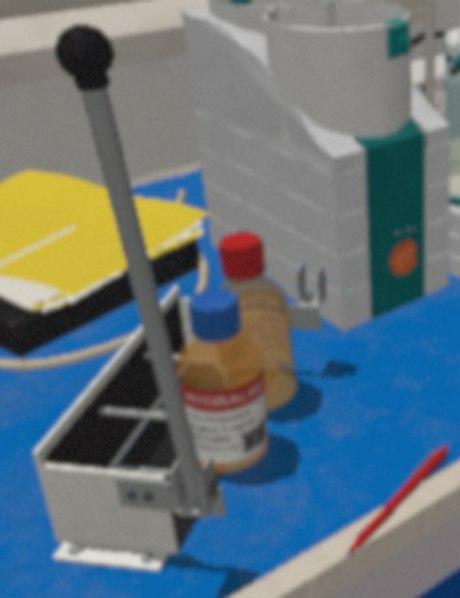

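Run:
```python
from h import *
c=load('top0.npz');s=load('scene0.npz');P=cloud(c)
Z=lambda u,v:(u/3.4+30,v/3.4+130)
for n,u,v,z in [('bbR',547,76,84),('bbL',278,277,84),('cheekLfront',388,378,72),('hinge',362,428,104),('keeper',668,190,104)]:
    print(n,onz(c,*Z(u,v),z).round(1))
for n,u,v,z in [('blue',166.5,206.1,146),('red',192.2,181.8,157),('green',312.5,232.3,111)]:
    print(n,onz(c,u,v,z).round(1))
S=lambda u,v:(u/2.3+80,v/2.3+80)
print('scene bbL',onz(s,*S(37,455),84),'bbR',onz(s,*S(178,290),84))
# height-sliced clouds
for nm,cc in [('top',c),('scene',s)]:
  P=cloud(cc)
  r=(P[...,0]>380)&(P[...,0]<720)&(P[...,1]>150)&(P[...,1]<480)
  m=r&(P[...,2]>76)&(P[...,2]<90); q=P[m][:,:2]
  print(nm,len(q))
  # RANSAC line
  rng=np.random.default_rng(0);best=(0,)
  for _ in range(800):
    a,b=q[rng.integers(len(q),size=2)]
    t=b-a;L=np.linalg.norm(t)
    if L<100: continue
    t/=L;dd=abs((q-a)@np.array([-t[1],t[0]]));k=dd<4
    if k.sum()>best[0]: best=(k.sum(),k)
  k=best[1];vx=cv2.fitLine(q[k].astype(np.float32),cv2.DIST_HUBER,0,.01,.01).ravel()
  s_=(q[k]-vx[2:])@vx[:2]
  print(best[0],vx[:2],np.degrees(np.arctan2(vx[1],vx[0])),'ends',vx[2:]+vx[:2]*s_.min(),vx[2:]+vx[:2]*s_.max())
# knob black in both
for nm,cc in [('top',c),('scene',s)]:
  g=cc['p'].max(-1)<60
  n,L,st,ce=cv2.connectedComponentsWithStats(g.astype(np.uint8)); P=cloud(cc)
  for i in range(1,n):
    w=st[i]
    if nm=='top' and 45<ce[i][0]<70 and 255<ce[i][1]<280 or nm=='scene' and 100<ce[i][0]<135 and 85<ce[i][1]<125: print(nm,w,ce[i],np.nanmedian(P[L==i],0))
# yellow
for nm,cc in [('top',c),('scene',s)]:
  P=cloud(cc);h=cv2.cvtColor(cc['p'],cv2.COLOR_RGB2HSV)
  m=(h[...,0]>20)&(h[...,0]<35)&(h[...,1]>120)&(P[...,1]<-250)&(P[...,1]>-370)&(P[...,0]<560)&(P[...,2]<120)&(P[...,2]>-10)
  np.set_printoptions(suppress=True,precision=1)
  for lo,hi in [(0,20),(20,40),(40,60),(60,75),(86,105)]:
    q=P[m&(P[...,2]>lo)&(P[...,2]<hi)]
    if len(q)>4:
      b=cv2.minAreaRect(q[:,:2].astype(np.float32)); print(nm,lo,hi,len(q),q.mean(0),b)
```

```text
bbR [662.7 252.5  84. ]
bbL [509.9 439.2  84. ]
cheekLfront [439.2 360.   72. ]
hinge [402.9 365.8 104. ]
keeper [575.8 158.5 104. ]
blue [518.  289.7 146. ]
red [573.9 231.  157. ]
green [466.4 -51.1 111. ]
scene bbL [503.86586   440.6956419  84.       ] bbR [653.72861815 256.2909478   84.        ]
top 393
262 [ 0.6349908 -0.7725197] -50.580692 ends [511.05408354 439.91540249] [663.35764676 254.62531319]
scene 969
420 [ 0.635044 -0.772476] -50.576756 ends [507.69064567 440.06324111] [662.12288092 252.2097978 ]
top [ 49 262  18  13 176] [ 56.63636364 267.80113636] [380.4819757  400.10171782 389.10851625]
scene [105  92  24  27 475] [116.90736842 104.64842105] [370.59013657 408.51623872 380.67136882]
top 0 20 31 [ 459.2 -309.7   11. ] ((458.6565856933594, -311.12762451171875), (62.97916793823242, 3.3662943840026855), 71.29224395751953)
top 20 40 19 [ 471.2 -303.    29.4] ((470.9208679199219, -305.39410400390625), (79.96464538574219, 35.761375427246094), 41.2889289855957)
top 40 60 59 [ 476.9 -313.4   53.1] ((483.019775390625, -315.998779296875), (68.74874877929688, 32.315284729003906)
[... 290 characters left out ...]
74414)
scene 0 20 116 [ 474.1 -309.    10.8] ((480.1484375, -318.8573303222656), (65.99857330322266, 57.05073928833008), 69.80542755126953)
scene 20 40 55 [ 493.6 -297.3   30.6] ((492.5802001953125, -292.7432861328125), (19.992279052734375, 51.15601348876953), 44.40113067626953)
scene 40 60 100 [ 478.  -308.4   52.7] ((482.60882568359375, -316.7136535644531), (68.419189453125, 33.84981918334961), 73.2435073852539)
scene 60 75 134 [ 476.6 -313.3   67.4] ((477.2496643066406, -316.9801330566406), (69.59244537353516, 21.463024139404297), 66.99575805664062)
scene 86 105 81 [ 480.1 -314.1   92.3] ((479.2051696777344, -316.84222412109375), (51.27323913574219, 10.676260948181152), 68.82084655761719)
```

```bash
cat >> h.py <<'E'
YAW=np.radians(39.42); RO=np.array([538.7,307.5])
def R2(): return np.array([[np.cos(YAW),-np.sin(YAW)],[np.sin(YAW),np.cos(YAW)]])
def rk(x,y,z):
    w=RO+R2()@np.array([x,y]); return np.array([w[0],w[1],z])
def tork(p): return R2().T@(np.asarray(p)[:2]-RO)
def down(deg):
    a=np.radians(deg); c,s=np.cos(a),np.sin(a); return np.array([[c,s,0],[s,-c,0],[0,0,-1.]])
E
python3 - <<'E'
from bench import bot,kinematics,monitor
from h import *
np.set_printoptions(suppress=True,precision=1)
T={'blue':rk(-27,0,300),'home':rk(27,0,134),'redhome':rk(27,-80,145),'green':[466,-51,111],'greenhome':rk(29,80,111),'greenup':rk(29,80,311),'knob':rk(-64,172,390),'knobmid':rk(-60,-60,310),'knobdn':rk(-60,-160,85),'rider':[482,-317,90],'riderb':rk(-60,0,118)}
for k,p in T.items():
    for a in (39.4,-140.6):
        print(k,np.array(p),a,kinematics.inverse_kinematics(p,down(a)))
for a in (-20,160,-110,70):print(a,kinematics.inverse_kinematics(T['rider'],down(a)))
E
```

```text
blue [517.8 290.4 300. ] 39.4 [  8.9  31.2 -63.5  89.4  28.4  77.2 -18.3]
blue [517.8 290.4 300. ] -140.6 [ -80.7   33.2   72.3   95.1  -32.5   76.1 -143.5]
home [559.6 324.6 134. ] 39.4 [  4.5  48.4 -63.6  92.   45.7  69.2 -29.3]
home [559.6 324.6 134. ] -140.6 [ -71.2   45.5   59.3   97.4  -43.4   63.2 -138.9]
redhome [610.4 262.8 145. ] 39.4 [  3.8  42.3 -49.5  89.2  34.4  64.8 -14. ]
redhome [610.4 262.8 145. ] -140.6 [ -63.3   46.2   59.3   94.2  -43.    65.3 -133.2]
green [466 -51 111] 39.4 [ 30.9  23.6 -37.3 118.8  20.4  43.9  20.4]
green [466 -51 111] -140.6 [   7.4   19.4   -8.5  120.3    4.3   40.6 -144.5]
greenhome [510.3 387.7 111. ] 39.4 [ -3.3  48.5 -61.2  93.9  45.8  66.1 -36.9]
greenhome [510.3 387.7 111. ] -140.6 [ -78.5   47.1   59.3   99.3  -45.8   61.4 -144. ]
greenup [510.3 387.7 311. ] 39.4 [ -5.5  33.4 -57.3  81.7  28.   80.  -23.8]
greenup [510.3 387.7 311. ] -140.6 [ -83.7   38.5   71.9   87.2  -36.8   81.1 -150.3]
knob [380.  399.7 390. ] 39.4 [ -7.1  20.4 -59.4  86.8  17.6  82.8 -27.7]
knob [380.  399.7 390. ] -140.6 [ -1.5  24.9 -70.4  86.5  23.5  85.  147.2]
knobmid [530.4 223.  310. ] 39.4 [ 15.6  27.4 -61.   91.1  24.5  76.1  -9.3]
knobmid [530.4 223.  310. ] -140.6 [ -76.5   30.    72.5   96.8  -29.5   75.4 -139. ]
knobdn [593.9 145.8  85. ] 39.4 [ 12.7  40.7 -45.   99.7  34.6  54.4  -7. ]
knobdn [593.9 145.8  85. ] -140.6 [ -56.5   47.2   59.2  104.6  -48.3   57.7 -117.5]
rider [ 482 -317   90] 39.4 [ 47.6  32.  -25.6 105.5  18.4  46.6  52. ]
rider [ 482 -317   90] -140.6 [  23.1   29.5    7.3  107.3   -5.2   43.5 -107.4]
riderb [492.3 269.4 118. ] 39.4 [ 10.9  42.9 -64.7 105.1  44.3  61.8 -31.6]
riderb [492.3 269.4 118. ] -140.6 [ -74.7   39.1   59.5  110.6  -41.5   55.1 -135.6]
-20 [ 39.7  30.4 -14.9 106.1  10.6  44.9  -0.8]
160 [  13.8   30.5   19.7  107.9  -14.3   44.  -158.6]
-110 [ 27.9  29.4   0.9 106.9  -0.6  43.7 -80.9]
70 [ 51.1  33.  -30.6 105.3  22.   47.7  79.6]
```

Run:
```python
from h import *
np.set_printoptions(suppress=True,precision=0,linewidth=200)
H={}
for n in ('top','scene'):
    P=cloud(load(n+'0.npz')).reshape(-1,3); P=P[~np.isnan(P[:,0])]
    for x,y,z in P:
        k=(int(x//40),int(y//40))
        if 8<=k[0]<=18 and -12<=k[1]<=12: H[k]=max(H.get(k,-99),z)
print('cols y=',[40*j for j in range(12,-13,-1)])
for i in range(18,7,-1): print(40*i,*[f"{H.get((i,j),-1):4.0f}" for j in range(12,-13,-1)])
```

```text
cols y= [480, 440, 400, 360, 320, 280, 240, 200, 160, 120, 80, 40, 0, -40, -80, -120, -160, -200, -240, -280, -320, -360, -400, -440, -480]
720   27    5    6   12   13   14   13   14   11    4  303  304  528  587  590  567  565  221  566  558  541  540  528  444  188
680   26    6    8    6    5    5    5    7    6    5  303  226  226  527  526  525  517  218  222  223  221  530  167  187  187
640    5    5    7    7    6   86   86   74    5    4  303  227  227  303  253  368  374   86  216  220  217  169  165  187  186
600   33    4    7    6   86   87   79  110   74    6  303  304  306  301  256  363  373  269    6  169  174  170  164  186  185
560   29    5    6   87   88   66  159  160  108  107  191  195  291  190   86   94   93  256    7  170  171  170  163  160  179
520    5    5   87   87   99  150  157  158    5    5    5    7    6    5    5    6   73   73    5    6    6    6    7    6   11
480   15   85   88    8  101  151  149    7    8    4    7    5    6  114  116    6    7    6    6    5   99   98    6    6   19
440   24    5   77   75    5    5    6    5    7    6    7    6    6  115  116   76   22   18    9   47   98   99   14   16   20
400   20    4    5  188   76    8    5    6    6   14   17   15    5   74  112   24   26   25    5    6    7    6   17   18   19
360    6    6  395  393    6    8   13   15   13   15   15   15    7    9    6   23   25   19    8    9    6    8   15   16   17
320    3    4    3    4    4   12   12    3    4    5   15   14    4    4    6    5    5    3    4    3    4    6    7    4    4
```

Run:
```python
from bench import bot,kinematics,monitor,eyes
from h import *
np.set_printoptions(suppress=True,precision=1)
p=np.array([252.44,-571.754]);u=p/np.linalg.norm(p)
q=kinematics.inverse_kinematics([*(430*u),330],monitor.current_eef_rot());print(q)
q=np.array(q); t=monitor.current_time()
bot.move_joints(q); print(monitor.current_time()-t)
q[0]=-29; t=monitor.current_time(); bot.move_joints(q); print(monitor.current_time()-t,monitor.current_eef_pos())
tgt=rk(-35,-35,330)
print(kinematics.inverse_kinematics(tgt,down(39.42)))
bot.move_ptp(tgt,down(39.42)); print(monitor.current_time(),monitor.current_joints(),monitor.current_eef_pos())
c=eyes.get_calibration('wrist');p,d=eyes.grab_frame('wrist');np.savez('w1.npz',p=p,d=d,**c);cv2.imwrite('pics/w1.png',p[...,::-1])
```

```text
[ 61.8   0.4  -2.  109.7   0.   69.9  -6.5]
0.85
2.1917 [391.4 178.  329.9]
[-29.7  17.3  -1.   89.7   0.3  73.    8.6]
3.8333 [-29.7  17.3  -1.   89.7   0.3  73.1   8.6] [534.  257.4 329.3]
```

View pics/w1.png

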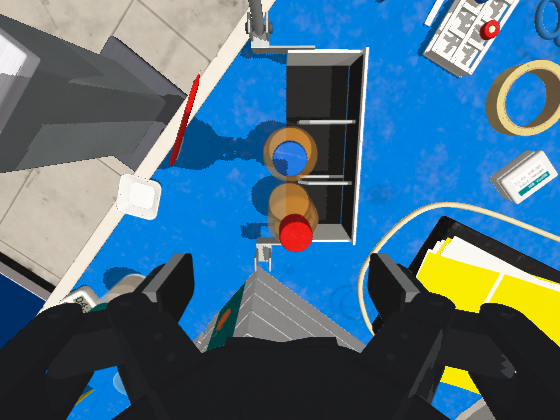

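Run:
```python
from h import *
np.set_printoptions(suppress=True,precision=1)
c=load('w1.npz');P=cloud(c);print(c['eye'],c['orientation'],c['fx'])
for n,u,v,z in [('bbL',366,48,84),('bbR',355,244,84)]:
    w=onz(c,u,v,z);print(n,w,tork(w))
q=P[40:250,240:375].reshape(-1,3)
# backboard strip & dividers & caps in rack frame from depth
r=(q[:,:2]-RO)@R2()
m=(q[:,2]>80)&(q[:,2]<88)&(r[:,0]>45)
print('bb n',m.sum(),'x',np.percentile(r[m,0],[5,50,95]),'y',np.percentile(r[m,1],[0.5,99.5]))
l=cv2.fitLine(q[m][:,:2].astype(np.float32),cv2.DIST_HUBER,0,.01,.01).ravel();print(np.degrees(np.arctan2(l[1],l[0])))
m=(q[:,2]>55)&(q[:,2]<66)&(r[:,0]>0)&(r[:,0]<55);
for s in (1,-1):
    k=m&(abs(r[:,1]-40*s)<12);print('div',s,k.sum(),np.median(r[k,1]) if k.any() else 0)
m=(q[:,2]>68)&(q[:,2]<76)&(r[:,0]>-30)&(r[:,0]<60)
for s in (1,-1):
    k=m&(abs(r[:,1]-120*s)<15);print('cheek',s,k.sum(),np.median(r[k,1]) if k.any() else 0)
h=cv2.cvtColor(c['p'],cv2.COLOR_RGB2HSV)
for n,lo,hi,z in [('blue',105,125,146),('red',-1,8,157)]:
    m=(h[...,0]>lo)&(h[...,0]<hi)&(h[...,1]>50)&(P[...,2]>z-8)&(P[...,2]<z+8)
    v,u=np.nonzero(m);(cx,cy),rad=cv2.minEnclosingCircle(np.stack([u,v],1).astype(np.float32))
    w=onz(c,u.mean(),v.mean(),z);print(n,len(u),u.mean(),v.mean(),cx,cy,rad,w,tork(w),tork(np.median(P[m],0)))
m=(P[...,2]>70)&(P[...,2]<125)
R=(P[...,:2]-RO)@R2()
for s in (1,-1):
    k=(P[...,2]>95)&(P[...,2]<112)&(abs(R[...,0]+60)<25)&(abs(R[...,1]-140*s)<25);print('ear',s,k.sum(),R[k].mean(0) if k.any() else 0, R[k].min(0),R[k].max(0))
cv2.imwrite('pics/w1z.png',cv2.resize(c['p'][0:270,200:400,::-1],None,fx=2.2,fy=2.2,interpolation=cv2.INTER_CUBIC))
```

```text
[492.1 307.6 452.2] [[ 0.8  0.6  0.2]
 [ 0.6 -0.7 -0.2]
 [-0.   0.3 -1. ]] 292.1194733286668
bbL [510.  437.1  84. ] [ 60.1 118.3]
bbR [664.2 255.   84. ] [  63.6 -120.2]
bb n 709 x [59.6 61.2 63.3] y [-119.8  119. ]
-50.446827
div 1 170 39.43596062783793
div -1 163 -40.57308944114613
cheek 1 430 118.30619274224273
cheek -1 134 -119.30065490361784
blue 949 289.45205479452056 158.69230769230768 291.0798034667969 194.1916961669922 53.28086853027344 [517.5 289.9 146. ] [-27.5  -0.1] [-27.4  -0.1]
red 820 295.5914634146341 235.39878048780488 295.5303039550781 235.8333282470703 16.77146339416504 [574.  232.1 157. ] [-20.6 -80.6] [-20.5 -81.4]
ear 1 239 [-61.  137.7] [-72.4 128.5] [-50.4 148.3]
ear -1 79 [ -62.3 -139.3] [ -71.9 -151. ] [ -50.5 -130.8]
```

View pics/w1z.png

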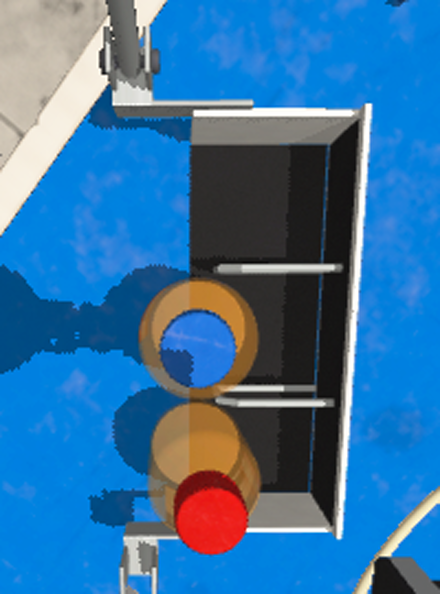

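```bash
sed -i 's/^YAW=.*/YAW=np.radians(39.55); RO=np.array([538.7,307.5])+np.array([-1.2*.7725+.5*.635,-1.2*.635-.5*.7725])/' h.py
cat >> h.py <<'E'
A=39.55
def pickplace_cap(bot,hand,monitor,x0,y0,x1,y1,zg,base):
    bot.move_ptp(rk(x0,y0,max(zg+60,230)),down(A))
    bot.move_l(rk(x0,y0,zg),velocity=150)
    hand.move_gripper(0); w=monitor.current_width(); print('width',w)
    f0=monitor.current_ft_force()
    bot.move_l(rk(x0,y0,zg+3),velocity=60)
    print('lift F',monitor.current_ft_force()-f0)
    bot.move_l(rk(x1,y1,zg+3),velocity=70)
    print('moved F',monitor.current_ft_force()-f0,monitor.current_eef_pos())
    hit=bot.move_l(rk(x1,y1,zg-0.5),velocity=25,contact_N=12)
    print('down',hit,monitor.current_eef_pos(),monitor.current_ft_force()-f0)
    hand.move_gripper(85)
    bot.move_l(rk(x1,y1,zg+70),velocity=200)
    print('t',monitor.current_time())
E
python3 - <<'E'
from bench import bot,hand,kinematics,monitor,eyes
from h import *
np.set_printoptions(suppress=True,precision=1)
pickplace_cap(bot,hand,monitor,-26.5,0.2,26,0,137,0)
E
```

```text
width 35.254943161940865
lift F [-1.7 -0.4 -9.4]
moved F [ -2.8  -1.6 -10.4] [557.6 322.5 139.5]
down True [557.4 322.6 138.2] [-2.8 -2.3  0.3]
t 8.0667
```

Run:
```python
from bench import bot,hand,kinematics,monitor,eyes
from h import *
np.set_printoptions(suppress=True,precision=1)
pickplace_cap(bot,hand,monitor,-19.8,-80.2,26.5,-80,148,0)
bot.move_ptp(rk(-60,-35,330),down(A))
c=eyes.get_calibration('wrist');p,d=eyes.grab_frame('wrist');np.savez('w2.npz',p=p,d=d,**c);cv2.imwrite('pics/w2.png',p[...,::-1])
c=load('w2.npz');P=cloud(c);h=cv2.cvtColor(c['p'],cv2.COLOR_RGB2HSV)
for n,lo,hi,z in [('blue',105,125,146),('red',-1,8,157)]:
    m=(h[...,0]>lo)&(h[...,0]<hi)&(h[...,1]>50)&(P[...,2]>z-8)&(P[...,2]<z+8)
    v,u=np.nonzero(m);w=onz(c,u.mean(),v.mean(),z);print(n,len(u),tork(w),tork(np.median(P[m],0)),np.median(P[m],0)[2])
```

```text
width 35.03010327206461
lift F [ 0.2 -0.3 -9.9]
moved F [-0.5 -0.9 -9.2] [609.2 261.2 150.7]
down True [610.  261.3 149.2] [ 0.2 -0.8  0.2]
t 12.0667
blue 985 [21.8  0.6] [22.2  0.6] 144.61366499921326
red 831 [ 25.5 -80.1] [ 26.1 -80.9] 154.9226470640906
```

View pics/w2.png

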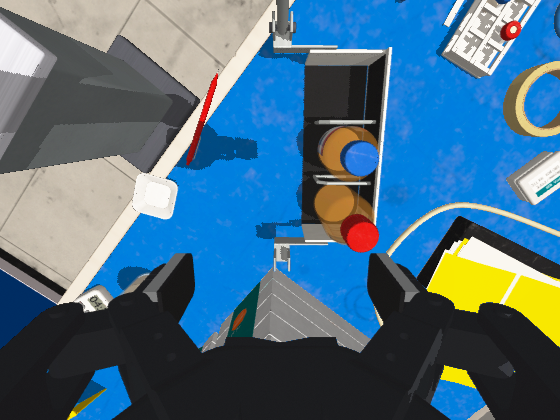

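Run:
```python
from bench import bot,hand,kinematics,monitor,eyes
from h import *
np.set_printoptions(suppress=True,precision=1)
bot.move_l([400,180,300],velocity=250)
bot.move_ptp([440,-51,240],down(0))
c=eyes.get_calibration('wrist');p,d=eyes.grab_frame('wrist');np.savez('w3.npz',p=p,d=d,**c);cv2.imwrite('pics/w3.png',p[...,::-1])
c=load('w3.npz');P=cloud(c);h=cv2.cvtColor(c['p'],cv2.COLOR_RGB2HSV)
m=(h[...,0]>70)&(h[...,0]<97)&(h[...,1]>90)&(P[...,2]>103)&(P[...,2]<118)&(P[...,0]<540)
v,u=np.nonzero(m);w=onz(c,u.mean(),v.mean(),111);print(len(u),w,np.median(P[m],0),monitor.current_time(),monitor.current_joints())
```

```text
2651 [466.2 -51.7 111. ] [466.3 -51.9 110. ] 14.45 [-12.3   5.9  13.4 116.8  -1.7  57.4   2.2]
```

View pics/w3.png

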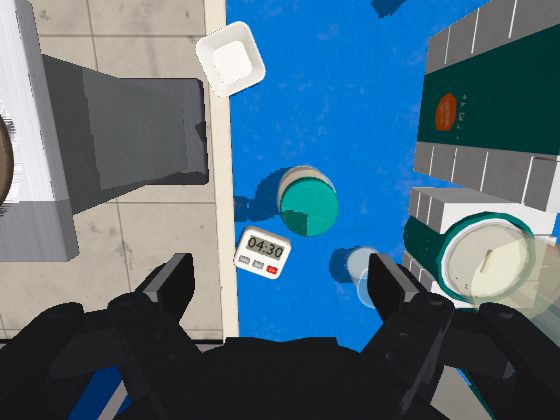

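Run:
```python
from bench import bot,hand,kinematics,monitor,eyes
from h import *
np.set_printoptions(suppress=True,precision=1)
bot.move_l([466.2,-51.5,170],velocity=200)
bot.move_l([466.2,-51.5,111],velocity=100)
hand.move_gripper(0);print('w',monitor.current_width())
f0=monitor.current_ft_force()
bot.move_l([466.2,-51.5,125],velocity=60);print(monitor.current_ft_force()-f0)
bot.move_l([430,-40,311],velocity=200)
bot.move_ptp([400,150,311],down(A)); print(monitor.current_joints(),monitor.current_time())
bot.move_l(rk(27,80,311),velocity=150); print(monitor.current_width(),monitor.current_ft_force()-f0,monitor.current_joints(),monitor.current_time())
c=eyes.get_calibration('wrist');p,d=eyes.grab_frame('wrist');np.savez('w4.npz',p=p,d=d,**c);cv2.imwrite('pics/w4.png',p[...,::-1])
p,d=eyes.grab_frame('scene');cv2.imwrite('pics/s4.png',p[...,::-1])
```

```text
w 50.586523258394244
[  1.3   0.4 -13.8]
[-27.3   0.8   0.2 112.    0.   67.2  12.5] 18.425
50.47421147558157 [  2.2   0.4 -13. ] [-38.7  22.5  -4.   84.7   1.6  72.8  -3.3] 20.3
```

View pics/w4.png

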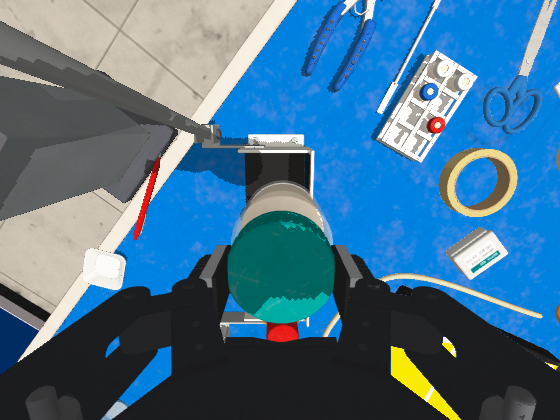

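View pics/s4.png

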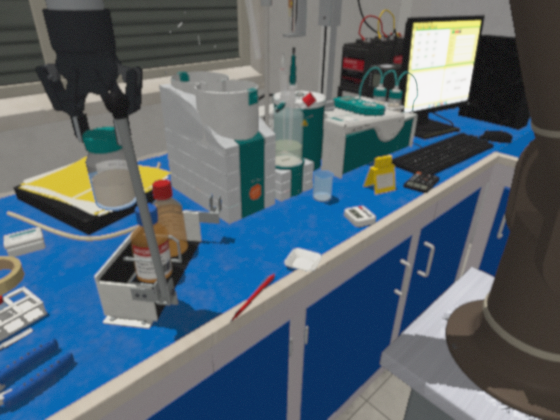

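Run:
```python
from bench import bot,hand,kinematics,monitor,eyes
from h import *
np.set_printoptions(suppress=True,precision=1)
f0=monitor.current_ft_force()
h=bot.move_l(rk(27,80,200),velocity=150,contact_N=20);print(h)
h=bot.move_l(rk(27,80,122),velocity=100,contact_N=12);print(h,monitor.current_eef_pos(),monitor.current_ft_force()-f0)
if not h:
    h=bot.move_l(rk(27,80,110),velocity=30,contact_N=10);print(h,monitor.current_eef_pos(),monitor.current_ft_force()-f0)
    hand.move_gripper(85)
    bot.move_l(rk(27,80,170),velocity=200)
    bot.move_ptp(rk(-60,-35,330),down(A))
    c=eyes.get_calibration('wrist');p,d=eyes.grab_frame('wrist');np.savez('w5.npz',p=p,d=d,**c);cv2.imwrite('pics/w5.png',p[...,::-1])
    c=load('w5.npz');P=cloud(c);h=cv2.cvtColor(c['p'],cv2.COLOR_RGB2HSV)
    for n,lo,hi,z in [('blue',105,125,146),('red',-1,8,157),('green',70,97,111)]:
        m=(h[...,0]>lo)&(h[...,0]<hi)&(h[...,1]>50)&(P[...,2]>z-8)&(P[...,2]<z+8)&(abs(P[...,1]-320)<130)
        v,u=np.nonzero(m);w=onz(c,u.mean(),v.mean(),z);print(n,len(u),tork(w),tork(np.median(P[m],0)),np.median(P[m],0)[2])
print(monitor.current_time())
```

```text
False
False [508.4 385.6 122.7] [0.7 0.8 0.9]
True [508.6 385.2 112.4] [-0.5 -0.1  8.2]
blue 985 [21.8  0.5] [22.1  0.7] 144.55294682421703
red 827 [ 25.6 -80.1] [ 26.2 -81. ] 154.91904145071925
green 2028 [25.  77.6] [25.3 77.7] 109.95516679328202
24.4083
```

View pics/w5.png

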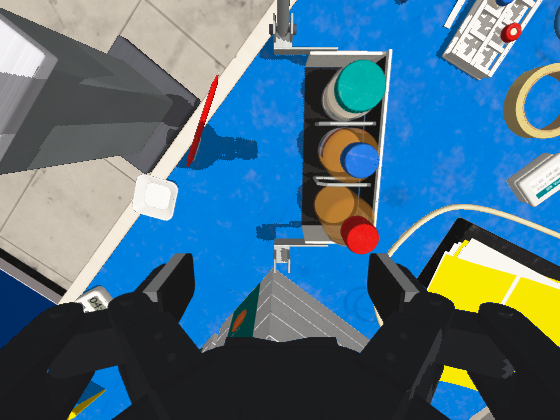

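Run:
```python
from bench import bot,hand,kinematics,monitor,eyes
from h import *
np.set_printoptions(suppress=True,precision=1)
pickplace_cap(bot,hand,monitor,22.5,0.5,27,0,138,0)
bot.move_l(rk(-60,-35,330),velocity=250)
c=eyes.get_calibration('wrist');p,d=eyes.grab_frame('wrist');np.savez('w6.npz',p=p,d=d,**c);cv2.imwrite('pics/w6.png',p[...,::-1])
c=load('w6.npz');P=cloud(c);h=cv2.cvtColor(c['p'],cv2.COLOR_RGB2HSV)
for n,lo,hi,z in [('blue',105,125,146),('red',-1,8,157),('green',70,97,111)]:
        m=(h[...,0]>lo)&(h[...,0]<hi)&(h[...,1]>50)&(P[...,2]>z-8)&(P[...,2]<z+8)&(abs(P[...,1]-320)<130)
        v,u=np.nonzero(m);w=onz(c,u.mean(),v.mean(),z);print(n,len(u),tork(w),tork(np.median(P[m],0)),np.median(P[m],0)[2])
p,d=eyes.grab_frame('top');c=eyes.get_calibration('top');np.savez('t6.npz',p=p,d=d,**c)
s=eyes.grab_frame('scene');c=eyes.get_calibration('scene');np.savez('s6.npz',p=s[0],d=s[1],**c);cv2.imwrite('pics/s6.png',s[0][...,::-1])
cv2.imwrite('pics/t6.png',cv2.resize(p[130:290,30:260,::-1],None,fx=3,fy=3,interpolation=cv2.INTER_CUBIC))
print(monitor.current_time())
```

```text
width 34.98441674888988
lift F [ -0.9  -0.3 -10.6]
moved F [-5.2 -2.5 -7.6] [557.7 322.6 140.1]
down True [557.6 323.  139. ] [-3.1 -0.5 -0.7]
t 28.0417
blue 989 [21.9  0.6] [22.3  0.4] 144.56262555209287
red 834 [ 25.7 -80.1] [ 26.2 -80.9] 154.94333522287334
green 2051 [24.9 77.7] [25.2 77.9] 109.93224342345832
28.9583
```

View pics/t6.png

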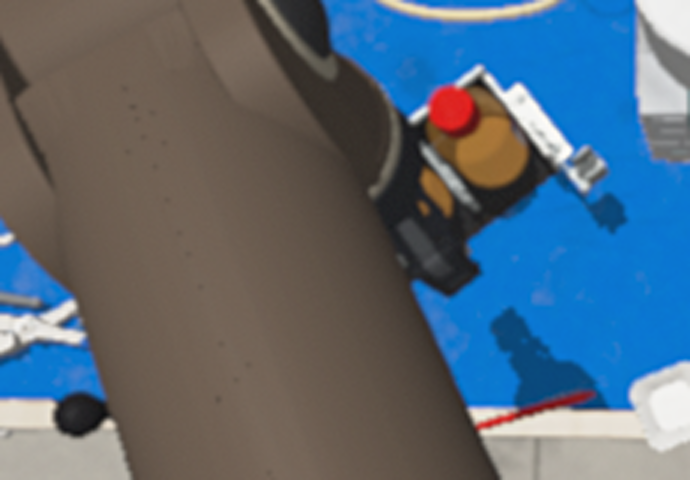

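View pics/s6.png

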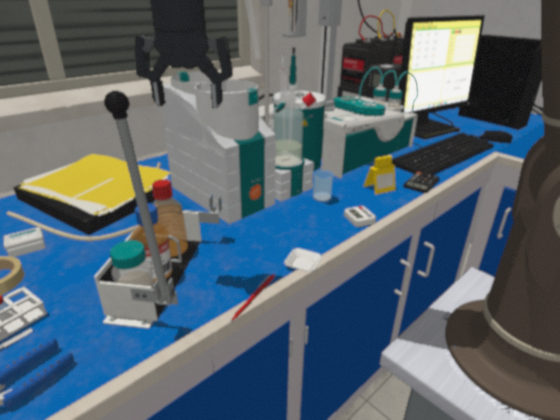

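The three bottles are in their bays, and the blue one met resistance when pushed, so it is home. Next I'll triangulate the knob from both views.

Run:
```python
from h import *
np.set_printoptions(suppress=True,precision=1)
c=load('top0.npz');s=load('scene0.npz')
a,b=c['eye'],s['eye'];ra=ray(c,56.6,267.8);rb=ray(s,116.9,104.6)
t=np.linalg.lstsq(np.stack([ra,-rb],1),b-a,rcond=None)[0]
p1,p2=a+t[0]*ra,b+t[1]*rb;p=(p1+p2)/2
print(p1,p2,tork(p),p[2],np.arctan2(p[2]-85,140-tork(p)[1]),np.hypot(p[2]-85,140-tork(p)[1]))
from bench import kinematics
x,y=tork(p)
for th in np.arange(1.7,-.01,-.2):
    P=rk(-60,140-297*np.cos(th)-6,85+297*np.sin(th))
    print(round(th,2),P,kinematics.inverse_kinematics(P,down(A)))
```

```text
[380.4 405.7 378. ] [380.  405.  377.6] [-58.7 176.9] 377.79693965970796 1.6960934990899192 295.11043622143825
1.7 [382.1 401.  379.5] [-43.3  12.3  -9.9  89.8   2.2  78.1 -13.9]
1.5 [419.9 355.3 381.3] [-38.7  11.8  -8.   90.2   1.7  78.1  -7.3]
1.3 [457.1 310.2 371.2] [-34.1  12.2  -6.2  91.    1.3  76.9  -0.9]
1.1 [492.3 267.6 349.7] [-29.9  13.5  -4.5  92.2   1.1  74.4   5.1]
0.9 [524.1 229.1 317.6] [-26.1  15.6  -3.   93.6   0.8  70.8  10.3]
0.7 [551.1 196.3 276.3] [-23.   18.5  -1.7  95.2   0.6  66.3  14.7]
0.5 [572.5 170.5 227.4] [-20.6  22.   -0.8  97.    0.4  60.9  18. ]
0.3 [587.2 152.7 172.8] [-18.9  26.   -0.3  99.    0.2  55.   20.3]
0.1 [594.7 143.6 114.7] [-18.   30.4  -0.1 100.9   0.1  48.8  21.4]
```

Run:
```python
from h import *
np.set_printoptions(suppress=True,precision=0)
Q=[]
for f in ('top0','scene0','w1','w2','w6','s6'):
    P=cloud(load(f+'.npz')).reshape(-1,3);Q.append(P[~np.isnan(P[:,0])])
Q=np.concatenate(Q)
m=(Q[:,0]>520)&(Q[:,0]<720)&(Q[:,1]>-20)&(Q[:,1]<160)&(Q[:,2]>20);q=Q[m]
for lo,hi in [(20,60),(60,100),(100,150),(150,200),(200,250),(250,320)]:
    k=q[(q[:,2]>lo)&(q[:,2]<hi)]; k=k[[abs(tork(p)[1]+140)>18 or abs(tork(p)[0]+60)>30 for p in k]] if len(k) else k
    if len(k)==0: continue
    r=(k[:,:2]-RO)@R2()
    print(lo,hi,len(k),'world x',np.percentile(k[:,0],[1,10]),'y',np.percentile(k[:,1],[90,99]),'rack y max',np.percentile(r[:,1],[90,97,99.5]))
    for x in range(540,700,20):
        kk=k[(k[:,0]>=x)&(k[:,0]<x+20)]
        if len(kk)>3: print('   x',x,'ymax',np.percentile(kk[:,1],[50,95]),len(kk))
```

```text
20 60 5796 world x [600. 602.] y [113. 114.] rack y max [-198. -192. -190.]
   x 580 ymax [ 51. 113.] 73
   x 600 ymax [ 61. 113.] 3434
   x 620 ymax [113. 113.] 464
   x 640 ymax [113. 113.] 457
   x 660 ymax [113. 113.] 405
   x 680 ymax [113. 114.] 482
60 100 6987 world x [599. 602.] y [113. 114.] rack y max [-198. -192. -190.]
   x 580 ymax [ 38. 108.] 135
   x 600 ymax [ 66. 113.] 3867
   x 620 ymax [113. 114.] 619
   x 640 ymax [113. 114.] 648
   x 660 ymax [113. 113.] 610
   x 680 ymax [113. 114.] 615
100 150 7833 world x [600. 601.] y [113. 114.] rack y max [-195. -192. -190.]
   x 580 ymax [ 56. 110.] 143
   x 600 ymax [ 84. 113.] 4579
   x 620 ymax [113. 114.] 1089
   x 640 ymax [113. 114.] 952
   x 660 ymax [113. 114.] 588
   x 680 ymax [113. 114.] 310
150 200 5314 world x [599. 601.] y [113. 115.] rack y max [-194. -191. -190.]
   x 580 ymax [ 59. 110.] 153
   x 600 ymax [ 78. 113.] 3838
   x 620 ymax [113. 114.] 529
   x 640 ymax [113. 114.] 219
   x 660 ymax [113. 115.] 211
   x 680 ymax [113. 115.] 179
200 250 5554 world x [609. 612.] y [113. 115.] rack y max [-222. -215. -206.]
   x 600 ymax [53. 80.] 1352
   x 620 ymax [ 90. 112.] 1150
   x 640 ymax [103. 114.] 787
   x 660 ymax [ 76. 115.] 754
   x 680 ymax [ 72. 115.] 771
250 320 4116 world x [603. 610.] y [112. 115.] rack y max [-224. -222. -220.]
   x 580 ymax [26. 27.] 10
   x 600 ymax [50. 78.] 1660
   x 620 ymax [ 88. 100.] 887
   x 640 ymax [107. 111.] 469
   x 660 ymax [113. 115.] 371
   x 680 ymax [112. 114.] 251
```

Run:
```python
from bench import bot,hand,kinematics,monitor,eyes
from h import *
np.set_printoptions(suppress=True,precision=1)
bot.move_l(rk(-60,-35,450),velocity=250)
bot.move_l(rk(-59.5,175,450),velocity=250)
h=bot.move_l(rk(-59.5,175,379),velocity=100,contact_N=15);print(h)
c=eyes.get_calibration('wrist');p,d=eyes.grab_frame('wrist');cv2.imwrite('pics/w7.png',p[...,::-1])
hand.move_gripper(0);print(monitor.current_width(),monitor.current_ft_force(),monitor.current_eef_pos(),tork(monitor.current_eef_pos()),monitor.current_time())
```

```text
False
23.321697300273087 [4.3 2.2 1.3] [381.5 404.  379.5] [-58.6 175. ] 32.0917
```

View pics/w7.png

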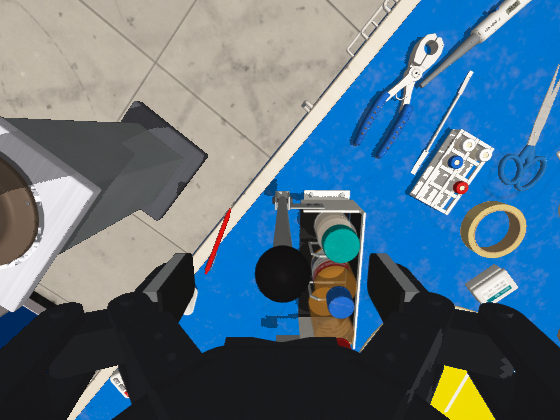

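Run:
```python
from bench import bot,hand,kinematics,monitor,eyes
from h import *
np.set_printoptions(suppress=True,precision=1)
L=297;th0=1.696
K=lambda t:np.array([140-L*np.cos(t),85+L*np.sin(t)])
o=np.array([175,379])-K(th0)
for th in np.linspace(th0,0.5,9)[1:]:
    y,z=K(th)+o
    bot.move_l(rk(-59.5,y,z),velocity=150)
    f=monitor.current_ft_force(); w=monitor.current_width(); print(round(th,2),f,w)
    if np.linalg.norm(f)>70 or w<20: print('STOP');break
print(monitor.current_time(),tork(monitor.current_eef_pos()),monitor.current_eef_pos())
p,d=eyes.grab_frame('scene');cv2.imwrite('pics/s8.png',p[...,::-1])
```

```text
1.55 [3.5 4.5 1.6] 22.98589505173938
1.4 [3.7 3.  1.9] 22.932614160304155
1.25 [-0.6  0.5 -0.3] -0.0650863244986616
STOP
33.4167 [-60.2  43.4] [464.  301.4 365.5]
```

View pics/s8.png

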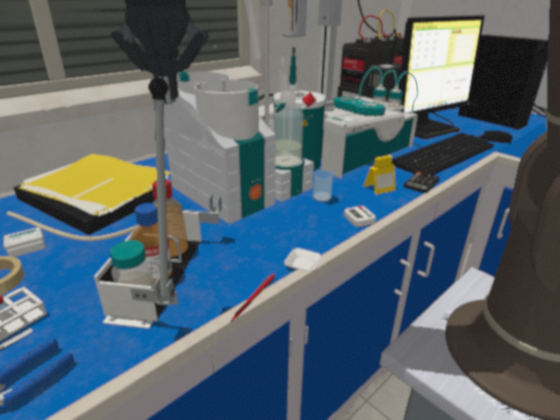

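Run:
```python
from bench import bot,hand,kinematics,monitor,eyes
from h import *
np.set_printoptions(suppress=True,precision=1)
bot.move_l(rk(-60,43,450),velocity=250)
bot.move_l(rk(-60,140,450),velocity=250)
p,d=eyes.grab_frame('scene');s=eyes.get_calibration('scene')
g=(p.max(-1)<60).astype(np.uint8)
n,L,st,ce=cv2.connectedComponentsWithStats(g)
cand=[(st[i],ce[i]) for i in range(1,n) if 60<st[i,4]<900 and 130<ce[i][0]<190 and 70<ce[i][1]<120]
print(cand)
cv2.imwrite('pics/s9.png',p[...,::-1])
nx=np.array([*(R2()@[1,0]),0]);p0=rk(-60,0,0)
for _,(u,v) in cand+[(0,(158,88))]:
    r=ray(s,u,v);w=s['eye']+r*(nx@(p0-s['eye']))/(nx@r);y=tork(w)[1];print(y,w[2],np.arctan2(w[2]-85,140-y),np.hypot(w[2]-85,140-y))
print(monitor.current_width(),monitor.current_time())
```

```text
[(array([149,  78,  18,  22, 292], dtype=int32), array([157.6,  88.6]))]
70.79507587860763 371.9670168990907 1.3341549494076235 295.19381821205315
69.15739114729242 372.4440677436863 1.3291550012075137 296.04521159798315
-0.30246310817944205 34.5417
```

View pics/s9.png

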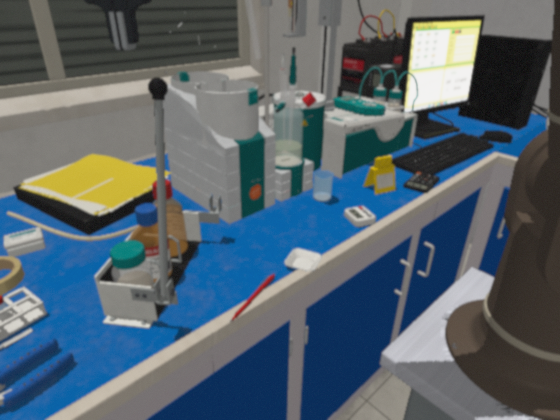

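Run:
```python
from bench import bot,hand,kinematics,monitor,eyes
from h import *
np.set_printoptions(suppress=True,precision=1)
def tcp(th,r,e=0):
    n=np.array([np.sin(th),np.cos(th)])
    p=np.array([140-r*np.cos(th),85+r*np.sin(th)])+n*(6+11*np.sin(th)+e)
    return rk(-60,p[0],p[1]+19)
f0=monitor.current_ft_force()
bot.move_l(tcp(1.334,265,22),velocity=200)
bot.move_l(tcp(1.334,265,3),velocity=100)
print(monitor.current_ft_force()-f0)
ok=True
ths=np.linspace(1.334,0.06,11)[1:]
for th in ths:
    r=240+25*th/1.334
    bot.move_l(tcp(th,r),velocity=110)
    f=monitor.current_ft_force()-f0; print(round(th,2),f)
    if np.linalg.norm(f)>60: print('STOP');ok=False;break
if ok:
    h=bot.move_l(tcp(0,240,-1),velocity=40,contact_N=30);print(h,monitor.current_ft_force()-f0)
e=monitor.current_eef_pos();print(monitor.current_time(),tork(e),e)
p,d=eyes.grab_frame('scene');cv2.imwrite('pics/s10.png',p[...,::-1])
```

```text
[-0.1 -1.9  0.7]
1.21 [-0.2 -1.1 -0.5]
1.08 [ 0.2 -0.8  0.1]
0.95 [-0.4 -0.6  1. ]
0.82 [-0.4 -0.6 -0.2]
0.7 [-0.5 -1.2  0.7]
0.57 [-0.6 -2.  -0.1]
0.44 [-1.5 -1.3 -0.2]
0.31 [ 0.  -0.8  1. ]
0.19 [-0.3 -1.4  1.5]
0.06 [-0.7 -0.3  0.8]
False [-1.8 -2.   9.5]
40.5417 [ -59.7 -100.1] [555.8 191.2 109.8]
```

View pics/s10.png

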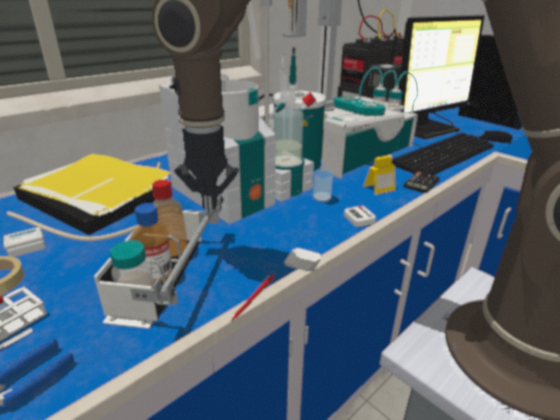

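Run:
```python
from bench import bot,hand,kinematics,monitor,eyes
from h import *
np.set_printoptions(suppress=True,precision=1)
h=bot.move_l(rk(-60,-100,106.5),velocity=40,contact_N=25);print(h,monitor.current_ft_force(),monitor.current_eef_pos())
bot.move_l(rk(-62,-100,180),velocity=250)
bot.move_l([400,150,300],velocity=250)
c=eyes.get_calibration('wrist');p,d=eyes.grab_frame('wrist');np.savez('w11.npz',p=p,d=d,**c);cv2.imwrite('pics/w11.png',p[...,::-1])
bot.move_ptp([430,-160,280],down(0))
bot.move_ptp([470,-300,250],down(-19));
hand.move_gripper(60)
c=eyes.get_calibration('wrist');p,d=eyes.grab_frame('wrist');np.savez('w12.npz',p=p,d=d,**c);cv2.imwrite('pics/w12.png',p[...,::-1])
print(monitor.current_time(),monitor.current_joints())
c=load('w12.npz');P=cloud(c);h=cv2.cvtColor(p,cv2.COLOR_RGB2HSV)
m=(h[...,0]>18)&(h[...,0]<36)&(h[...,1]>100)&(abs(P[...,0]-482)<60)&(abs(P[...,1]+317)<60)
for lo,hi in [(62,74),(84,105)]:
    k=m&(P[...,2]>lo)&(P[...,2]<hi);q=P[k]
    print(lo,len(q),q.mean(0),cv2.minAreaRect(q[:,:2].astype(np.float32)))
k=m&(P[...,2]>88);v,u=np.nonzero(k)
print(np.median(P[k],0),onz(c,u.mean(),v.mean(),95))
```

```text
False [-7.9 -2.2 26.6] [556.  191.3 109.4]
44.7667 [  7.4  17.7  25.6 102.4  -8.5  61.9  16.9]
62 597 [ 483.6 -313.9   66.6] ((482.4785461425781, -320.0638122558594), (68.83941650390625, 20.044105529785156), 72.18697357177734)
84 539 [ 482.9 -318.3   93.8] ((482.2818603515625, -319.8463439941406), (53.247432708740234, 9.767586708068848), 72.17357635498047)
[ 482.9 -318.5   94.2] [ 483.  -318.3   95. ]
```

View pics/w12.png

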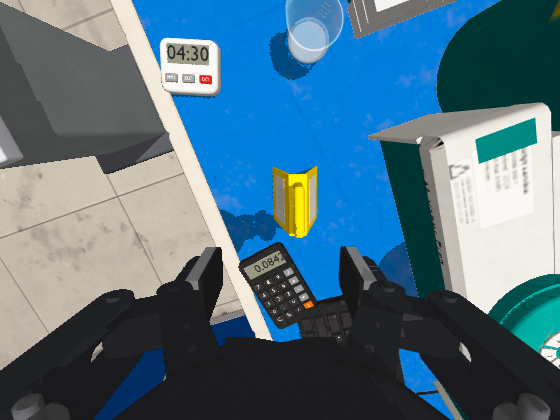

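View pics/w11.png

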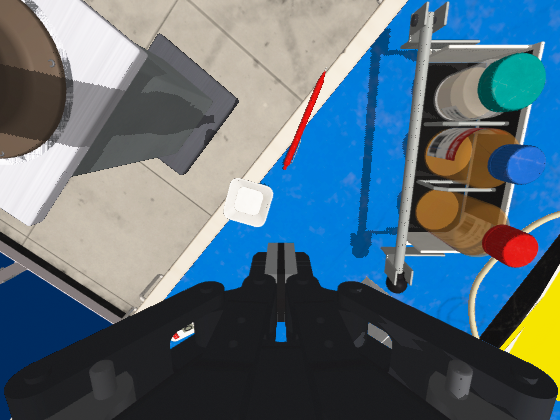

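Run:
```python
from bench import bot,hand,kinematics,monitor,eyes
from h import *
np.set_printoptions(suppress=True,precision=1)
a=-17.8
bot.move_ptp([482.5,-319,160],down(a))
bot.move_l([482.5,-319,90.5],velocity=100)
hand.move_gripper(0);print('w',monitor.current_width(),monitor.current_eef_pos())
bot.move_l([482.5,-319,125],velocity=120)
bot.move_l([430,-250,280],velocity=250)
bot.move_ptp([400,100,280],down(A))
bot.move_l(rk(-60,0,220),velocity=200)
print('w',monitor.current_width(),monitor.current_time(),monitor.current_eef_pos(),monitor.current_joints())
c=eyes.get_calibration('wrist');p,d=eyes.grab_frame('wrist');np.savez('w13.npz',p=p,d=d,**c);cv2.imwrite('pics/w13.png',p[...,::-1])
p,d=eyes.grab_frame('scene');cv2.imwrite('pics/s13.png',p[...,::-1])
```

```text
w 9.0518033688505 [ 482.8 -319.1   90.9]
w 8.786484952391678 50.35 [491.8 267.1 220.2] [-34.3  18.8   1.1 102.9  -0.4  58.3   6.4]
```

View pics/w13.png

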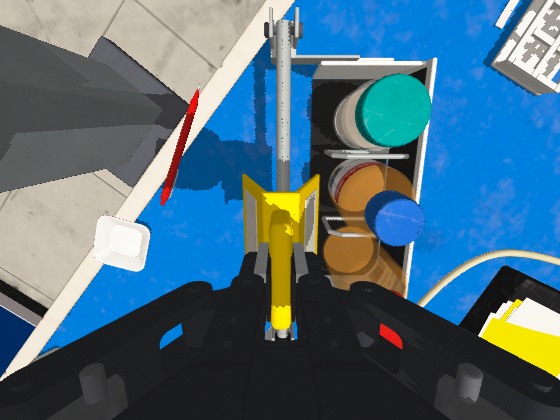

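View pics/s13.png

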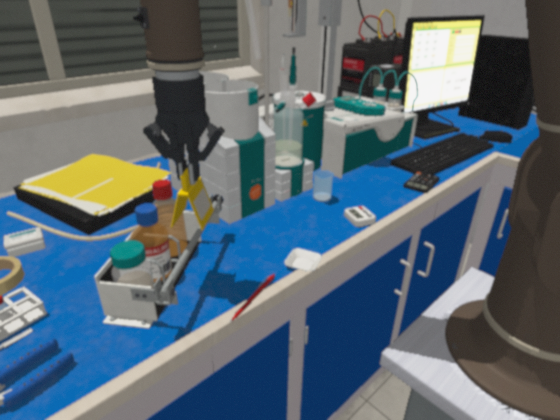

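Run:
```python
from bench import bot,hand,kinematics,monitor,eyes
from h import *
np.set_printoptions(suppress=True,precision=1)
f0=monitor.current_ft_force()
h=bot.move_l(rk(-60,0,135),velocity=120,contact_N=12);print(h,monitor.current_eef_pos())
if not h:
    h=bot.move_l(rk(-60,0,116),velocity=30,contact_N=8);print(h,monitor.current_eef_pos(),monitor.current_ft_force()-f0)
    e=monitor.current_eef_pos()
p,d=eyes.grab_frame('scene');cv2.imwrite('pics/s14.png',cv2.resize(p[80:340,80:280,::-1],None,fx=2.3,fy=2.3))
print(monitor.current_time())
```

```text
False [492.3 268.3 135.7]
True [491.8 268.2 119.4] [-0.8 -0.4  7.2]
51.8917
```

View pics/s14.png

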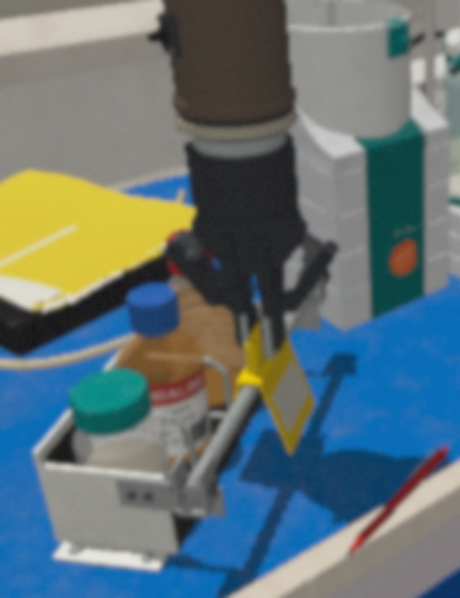

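Contact came at TCP z = 119.4, which is the height expected for the crown resting on the bar. I'll release and back off.

Run:
```python
from bench import bot,hand,kinematics,monitor,eyes
from h import *
np.set_printoptions(suppress=True,precision=1)
hand.move_gripper(35)
bot.move_l(rk(-60,0,210),velocity=150)
bot.move_l(rk(-110,-35,330),velocity=250)
c=eyes.get_calibration('wrist');p,d=eyes.grab_frame('wrist');np.savez('w15.npz',p=p,d=d,**c);cv2.imwrite('pics/w15.png',p[...,::-1])
c=load('w15.npz');P=cloud(c);h=cv2.cvtColor(c['p'],cv2.COLOR_RGB2HSV)
for n,lo,hi,z in [('blue',105,125,146),('red',-1,8,157),('green',70,97,111),('riderTop',18,36,123.5)]:
    m=(h[...,0]>lo)&(h[...,0]<hi)&(h[...,1]>50)&(abs(P[...,2]-z)<8)&(abs(P[...,1]-300)<150)&(P[...,0]<680)
    v,u=np.nonzero(m);w=onz(c,u.mean(),v.mean(),z);print(n,len(u),tork(w),np.median(P[m],0),cv2.minAreaRect(P[m][:,:2].astype(np.float32))[1:])
m=(h[...,0]>18)&(h[...,0]<36)&(h[...,1]>50)&(abs(P[...,1]-300)<150)&(P[...,0]<560)&(P[...,2]>85)&(P[...,2]<103);print('crown z',np.median(P[m][:,2]))
R=(P[...,:2]-RO)@R2()
for y0 in(-100,-60,60,100):
    k=(abs(R[...,0]+60)<5)&(abs(R[...,1]-y0)<12)&(P[...,2]>60);print('bar z',y0,np.median(P[k][:,2]) if k.any() else None)
print(monitor.current_time())
p,d=eyes.grab_frame('scene');cv2.imwrite('pics/s15.png',cv2.resize(p[100:340,80:420,::-1],None,fx=2.3,fy=2.3))
```

```text
blue 1017 [21.   0.6] [554.4 320.5 144.5] ((35.95987319946289, 115.23084259033203), 26.286523818969727)
red 837 [ 24.6 -80. ] [609.1 260.3 154.8] ((34.752994537353516, 35.11997604370117), 48.78837203979492)
green 2082 [24.  77.8] [507.4 382.  109.9] ((52.39876174926758, 53.04377746582031), 14.165733337402344)
riderTop 449 [-64.    0.3] [488.7 265.8 122.5] ((10.927947044372559, 53.21230697631836), 39.88387680053711)
crown z 94.45485142723857
bar z -100 89.36361618353277
bar z -60 89.32292712154339
bar z 60 89.30859598115313
bar z 100 89.33562603337913
53.7583
```

View pics/w15.png

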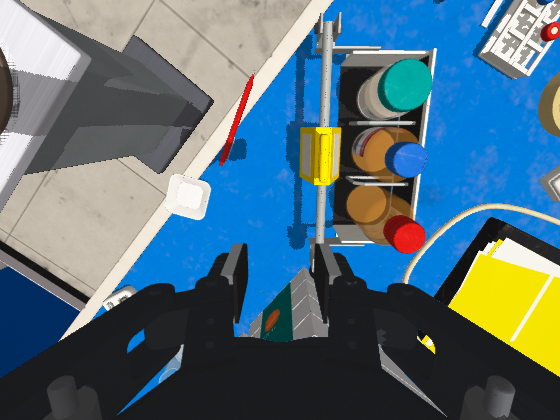

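View pics/s15.png

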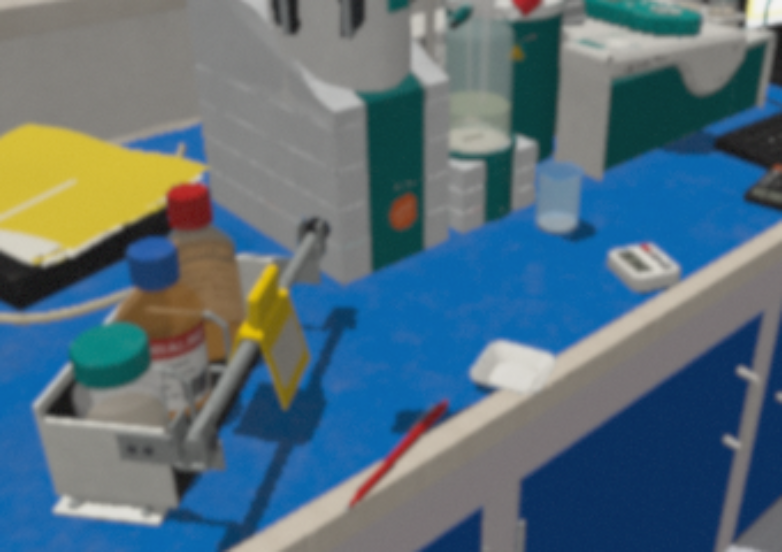

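Run:
```python
from h import *
for f in ('w1','w6','w15'):
    c=load(f+'.npz');P=cloud(c)[20:260,240:450].reshape(-1,3);r=(P[:,:2]-RO)@R2()
    m=(P[:,2]>79)&(P[:,2]<88)&(r[:,0]>45)&(r[:,0]<75);print(f,m.sum(),'bb x',np.percentile(r[m,0],[5,50,95]))
    m=(P[:,2]>84)&(P[:,2]<93)&(abs(r[:,0]+60)<15)&(abs(r[:,1])<110);print('bar x',np.median(r[m,0]) if m.any() else 0)
```

```text
w1 747 bb x [60.82868956 62.30662813 64.53955858]
bar x -53.278156712676925
w6 656 bb x [60.80107961 62.34813004 64.41933422]
bar x 0
w15 498 bb x [60.63778187 62.1750996  64.27484544]
bar x -61.03536309308356
```

Run:
```python
from h import *
c=load('w15.npz');P=cloud(c);h=cv2.cvtColor(c['p'],cv2.COLOR_RGB2HSV)
m=(h[...,0]>18)&(h[...,0]<36)&(h[...,1]>50)&(abs(P[...,1]-300)<150)&(P[...,0]<560)
q=P[m];r=(q[:,:2]-RO)@R2()
for lo,hi in[(60,75),(75,90),(90,98),(98,108),(118,130)]:
    k=(q[:,2]>lo)&(q[:,2]<hi);print(lo,k.sum(),np.percentile(r[k,0],[2,50,98]).round(1) if k.any() else '',np.percentile(r[k,1],[2,98]).round(1) if k.any() else '')
# crown front/back z
for a,b in((-76,-70),(-57,-50)):
    k=(r[:,0]>a)&(r[:,0]<b)&(q[:,2]>85)&(q[:,2]<104);print(a,k.sum(),np.median(q[k,2]) if k.any() else '')
```

```text
60 76 [-78.  -75.3 -39.7] [-34.4  33.7]
75 349 [-74.7 -72.  -45.8] [-33.9  32.4]
90 510 [-71.4 -66.6 -50.9] [-34.5  33.4]
98 14 [-67.9 -67.8 -65.6] [-15.2  25.3]
118 431 [-68.2 -63.9 -58.6] [-25.9  24.8]
-76 169 90.50099385894362
-57 179 95.18374062962607
```

Run:
```python
from bench import bot,monitor,eyes
from h import *
bot.sleep(1.5)
c=dict(eyes.get_calibration('wrist'));c['p'],c['d']=eyes.grab_frame('wrist');P=cloud(c);h=cv2.cvtColor(c['p'],cv2.COLOR_RGB2HSV)
m=(h[...,0]>18)&(h[...,0]<36)&(h[...,1]>50)&(abs(P[...,1]-300)<150)&(P[...,0]<560)
q=P[m];r=(q[:,:2]-RO)@R2()
for lo,hi in[(75,90),(90,98),(118,130)]:
    k=(q[:,2]>lo)&(q[:,2]<hi);x=np.percentile(r[k,0],[2,50,98]);print(lo,k.sum(),x.round(1),(x[0]+x[2])/2)
t=eyes.grab_frame('top')[0];cv2.imwrite('pics/t16.png',t[...,::-1]);print(monitor.current_time())
```

```text
75 346 [-74.7 -72.1 -46. ] -60.381142677067
90 514 [-71.4 -66.6 -51.1] -61.24393048847881
118 422 [-68.2 -63.8 -58.7] -63.4333836846568
55.4083
```

View pics/t16.png

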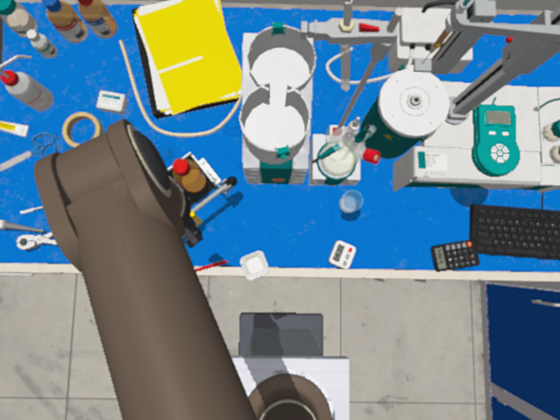

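The rider is at rest, and the beaker (350,203) and timer (343,254) are where they started. I'm handing the job in.

```bash
python3 -c "
from bench import close_job
close_job()"
```

```text
the job is handed in; nothing more can be done
```

I finished the task and handed the job in at about 55 s of the 72 s allowed. The hand-in gave no verdict.

**What I did:** I moved the blue and red bottles back by their caps and set the green bottle in the left bay. I then pushed the bar down into its keeper and hung the rider on it in front of the blue bottle.

**Bottles:** in the last views the cap centres were at rack x of about 21 (blue), 25 (red) and 24 mm (green). All three pass their limits of 17, 17.5 and 19.5 mm. Blue and green read 5 to 6 mm short of touching the backboard. The views read a little low, and blue met the backboard (about 6 N) when I pushed it again, so it is probably closer than it looks.

**Bar:** it is level along its whole length, and a further push of about 27 N did not lower it.

**Rider:**
- **Position:** it sits astride the bar at rack y of about 0 and x of about −61 mm, at the height of a crown resting on the bar.
- **Tilt:** it leans by about 0.08 rad (limit 0.2) and did not move over a 1.5 s wait.

**Bystanders:** the beaker and the timer are at the same pixels as at the start.

**What went wrong:** my first try at the bar, gripping its knob, slipped off near 1.33 rad. I finished by pushing the bar down with closed fingers. The larger forces I read were all under 30 N.

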